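# Change over the flip-cap spindle tubes

## Task

Of the three flip-cap spindle tubes under the light bar, two stand open and one is shut: first press both open caps down until they are fully shut and flush, and only then flick the cap that was shut at the start right up to its stop, so that it stands open. The tubes sit in sprung sockets and give a little, so press only as firmly as the caps need and never ram a tube down to the bottom of its socket. Leave the button and everything else on the granite and on the rack where it is.

Things in the scene. Friction and masses are not known exactly. Their poses are not given: they have to be found in the camera images.
- rack: Fixed steel plate 150 x 460 x 15 mm carrying a row of three tubes, about 125 mm apart on its centre line, any tube in any place; origin at its underside centre, x away from the robot, y along the row, z up. Two 20 mm square posts at y = +-212, x = +15 mm carry the light bar.
- light_bar (a point): Middle of the underside of the aluminium light bar over the tubes, 360 mm above the table; axes as the rack. The bar is 40 mm deep (x +-20), 460 mm long (y), 33 mm high. It blocks an upright tool: come in tilted, from the robot's side.
- cap_a (a joint): Flip cap of tube a, rad: 0 = shut flush, grows as its lip swings up and back, stop at 1.3 (open). Stiff hinge: stays where left. Cap: aluminium disc 61 mm in diameter, 10 mm thick, centred 36 mm before the hinge, top face 8 mm above the hinge line when shut; in front a thumb lip 24 mm wide, 10 mm thick, reaching from 66 to 96 mm from the hinge.
- cap_a_lip (a point): Point in the middle of cap a's thumb lip, 85 mm from the hinge line, turning with the cap: -x of its frame points from the hinge out along the lip, y is along the hinge, z is the cap's outer face.
- tube_a_hinge (a point): Middle of tube a's hinge line, at the tube's back, 36 mm behind the tube's axis; x points horizontally away from the lip side, y along the hinge, z up. Aluminium tube 56 mm in diameter, 105 mm long, rim 3 mm below this point, upright in a steel socket.
- tube_a (a joint): How far tube a has been pushed down into its sprung socket, m: 0 = up, 0.020 = bottomed. It yields from about 2 N, by about 1.1 mm a newton.
- cap_b (a joint): Flip cap of tube b, rad: 0 = shut flush, grows as its lip swings up and back, stop at 1.3 (open). Stiff hinge: stays where left. Cap: aluminium disc 61 mm in diameter, 10 mm thick, centred 36 mm before the hinge, top face 8 mm above the hinge line when shut; in front a thumb lip 24 mm wide, 10 mm thick, reaching from 66 to 96 mm from the hinge.
- cap_b_lip (a point): Point in the middle of cap b's thumb lip, 85 mm from the hinge line, turning with the cap: -x of its frame points from the hinge out along the lip, y is along the hinge, z is the cap's outer face.
- tube_b_hinge (a point): Middle of tube b's hinge line, at the tube's back, 36 mm behind the tube's axis; x points horizontally away from the lip side, y along the hinge, z up. Aluminium tube 56 mm in diameter, 105 mm long, rim 3 mm below this point, upright in a steel socket.
- tube_b (a joint): How far tube b has been pushed down into its sprung socket, m: 0 = up, 0.020 = bottomed. It yields from about 2 N, by about 1.1 mm a newton.
- cap_c (a joint): Flip cap of tube c, rad: 0 = shut flush, grows as its lip swings up and back, stop at 1.3 (open). Stiff hinge: stays where left. Cap: aluminium disc 61 mm in diameter, 10 mm thick, centred 36 mm before the hinge, top face 8 mm above the hinge line when shut; in front a thumb lip 24 mm wide, 10 mm thick, reaching from 66 to 96 mm from the hinge.
- cap_c_lip (a point): Point in the middle of cap c's thumb lip, 85 mm from the hinge line, turning with the cap: -x of its frame points from the hinge out along the lip, y is along the hinge, z is the cap's outer face.
- tube_c_hinge (a point): Middle of tube c's hinge line, at the tube's back, 36 mm behind the tube's axis; x points horizontally away from the lip side, y along the hinge, z up. Aluminium tube 56 mm in diameter, 105 mm long, rim 3 mm below this point, upright in a steel socket.
- tube_c (a joint): How far tube c has been pushed down into its sprung socket, m: 0 = up, 0.020 = bottomed. It yields from about 2 N, by about 1.1 mm a newton.
- rotor: Balancing rotor, dull silver stepped disc 130 mm in diameter, 75 mm high, origin at its underside centre. Bystander.
- encoder_disc: Green fibreglass encoder disc 110 mm in diameter, 4 mm thick with a 12 mm high hub, lying flat; origin at its underside centre. Bystander.
- puller: Blue two-arm bearing puller lying flat, about 180 mm long (x), 110 mm wide, 20 mm high. Bystander.
- standoff1: Stainless hex standoff standing upright, 23 mm across, 70 mm high, origin at its foot; stands on the rack plate between two tubes. Bystander.
- standoff2: Stainless hex standoff standing upright, 23 mm across, 70 mm high, origin at its foot; stands on the rack plate between two tubes. Bystander.
- standoff3: Stainless hex standoff standing upright, 23 mm across, 70 mm high, origin at its foot; on the granite. Bystander.
- button (a joint): Push button on the cast housing at the far left, travel 0.006 m: 0 = up. Not to be pressed.

How it is judged:
By the outcome, as a careful person would: the job done as asked, in the order asked, and still so for the second after the job is handed in, with the robot touching nothing.
It also fails if it takes over 64 s, if anything falls off the work surface, if the arm or the gripper's body presses on something with over 40 N, if the wrist force passes 120 N, or if a joint passes its speed limit or range.

## Robot

A 6-joint arm with a two-finger parallel gripper is mounted at the origin on the work surface. World frame = base frame: x ahead of the robot, y to its left, z up, the work surface at z = 0. Lengths are in m, angles in rad, forces in N, time in s.
With the tool pointing down it reaches from about 0.35 to 0.85 m from the base axis. Payload 8.1 kg.
Tool frame: the origin (TCP) lies at the very end of the fingers, on their centre line; the grasp point (between the pads) lies 19 mm behind it; z points along the fingers, y is the line along which they close (so a half turn about z gives the same grasp; the last joint's range is limited). The gripper opens to 85 mm and grips with 20 to 120 N. Pads are 22 mm wide; open, the fingers measure 114 mm over their backs; the gripper's body (76 mm by 85 mm) begins 54 mm behind the grasp point. The pads swing forward as they close: fully open they stand 13 mm farther back than shut.
Start: joints at [-1.408, 0.13, 1.488, -0, 1.523, -0.085], TCP at [0.147, -0.582, 0.199] pointing down, gripper open.
Joint ranges: [-2.96, 2.96], [-0.89, 2.26], [0.02, 2.5], [-1.34, 4.48], [0, 2.73], [-2.66, 2.66]. Speed limits (rad/s): [2.39, 2.39, 2.79, 3.14, 3.14, 3.14].

## Interface

Orientations are given as a unit quaternion [x, y, z, w].
In Python, from bench import read_state, capture, camera_info, job_done gives the robot as it stands.
- The arm moves only by the tool arm_command, never from a script. Its argument "commands" is a list of rows, each a list of 6 numbers: the shift along the world's x, y, z as a fraction of full scale, then the turn, a rotation vector about the world's x, y, z as a fraction of full scale. In form: [[x, y, z, wx, wy, wz], ...]. A call has exactly 5 rows; each row is the pose to reach, as a shift and turn from the pose commanded when the call began, turning the shorter way round; what a row does not reach only later rows make up. Full scale, the value 1, is 1 m for a shift and pi rad for a turn. A row lasts 1/12 s, in which the tool goes at most 41.7 mm and 7.16 degrees, less where a joint would pass 70% of its speed; a pose out of reach is approached as far as the arm can. A call with a number of a shift or a turn outside -1 to 1 is refused whole. A call with a gripper value outside its range is refused whole. "hand" is the closure, from 0 (fully open) to 1 (shut), set as the call begins (left out, the last holds). The fingers move at their own pace and stop on an object; "newtons" is the grip in N (left out, the last holds). Time passes only in rows, so rows that repeat a pose let the fingers close, or fill a call up. It gives the time, the measured TCP pose, the force, the opening and the grip force at its end, in the units of the state.
- read_state(): the state, without advancing time (a new reading comes with each control period).
- capture(name): name is "scene" or "top" or "wrist"; returns the picture (384x512x3 uint8, blue, green, red); there is no depth.
- camera_info(name): a dict with "vfov" (degrees; the focal length in pixels is half the picture's height over the tangent of half this angle, whatever the lens; pixels are square), "cx", "cy" (the principal point, pixels), "pose" (4x4, takes a point from camera to world coordinates). Camera axes: x right, y up, looking along -z (the intrinsics and any distortion apply to the point x, -y, -z); pixel columns grow to the right and rows downward; lengths in m; the calibration is good to about 2 mm. The wrist camera is an equidistant fisheye: a pixel r from the principal point sees the ray r / f radians off the axis. A picture is of the moment at which its call begins: read the wrist's pose just before it. camera_info takes no time and is no camera call; for the wrist camera it gives the pose at the moment of the call.
- job_done(): hands the job in; it is judged then, once.
The state is a dict: "time_s": time; "joints": joint angles; "joint_velocities": joint speeds; "effort": joint torques, N m; "tcp_pos": TCP position; "tool_rot": TCP orientation; "contact_force": force on the tool from outside, world axes, zero at the start; "wrist_torque": the same for the moment, N m; "width": opening from 0.0 (shut) to 1.0 (fully open); "finger_force": force on a finger pad.
Only numpy, scipy, OpenCV 4.12 (cv2) and the standard library are available. Lean on these libraries where they do the work, as an engineer would, in place of code of your own. Each camera call takes 0.05 s, during which the arm holds its last target. There are 200 camera calls.

## Working session

There is one attempt and no reset: what is moved stays moved. The work goes in short steps, Python scripts to look and compute and a tool call to move; the robot and the scene stay as the last step left them, time stands still between calls to the robot, and variables do not carry over. Pictures are saved under pics/ and viewed, at most 10 in all, crops included, and the job is handed in when it is done.

Besides the shell and the picture viewer there is one more tool, called after "Call:" as name(argument=value, ...), one argument or row to a line, values as JSON. arm_command: Moves the arm, as the interface text tells. Its arguments: {"type":"object","properties":{"commands":{"type":"array","items":{"type":"array","items":{"type":"number","minimum":-1,"maximum":1}}},"hand":{"type":"number"},"newtons":{"type":"number"}},"required":["commands"]}

```bash
mkdir -p pics
python3 - <<'E'
from bench import *
import cv2,numpy as np
for n in("scene","top"):
    cv2.imwrite(f"pics/{n}0.png",cv2.resize(capture(n),(800,600),interpolation=cv2.INTER_CUBIC)); c=camera_info(n);print(n,c["vfov"],c["cx"],c["cy"]);print(np.round(c["pose"],4).tolist())
s=read_state();print(s["time_s"],s["tcp_pos"],s["tool_rot"],s["width"])
E
```

```text
scene 44.43303404548145 258.68137100246287 192.36404581020506
[[-0.7181, -0.4849, 0.4992, 1.1763], [0.6959, -0.5071, 0.5084, 0.6597], [0.0066, 0.7125, 0.7016, 1.1352], [0.0, 0.0, 0.0, 1.0]]
top 54.48663070703222 251.1932863001004 189.97068728637532
[[0.007, 0.9877, -0.156, 0.3398], [-1.0, 0.0064, -0.0041, 0.0242], [-0.0031, 0.156, 0.9878, 1.3013], [0.0, 0.0, 0.0, 1.0]]
0.1 [ 0.14710149 -0.58109886  0.19823834] [ 9.92331019e-01  1.23605843e-01 -4.72001460e-05 -8.61569040e-04] 1.0013182187352547
```

View pics/scene0.png

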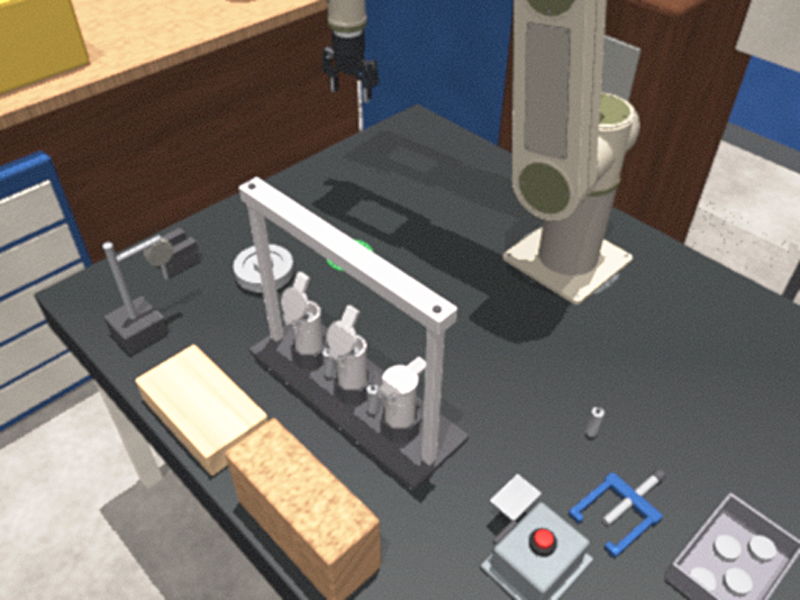

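View pics/top0.png

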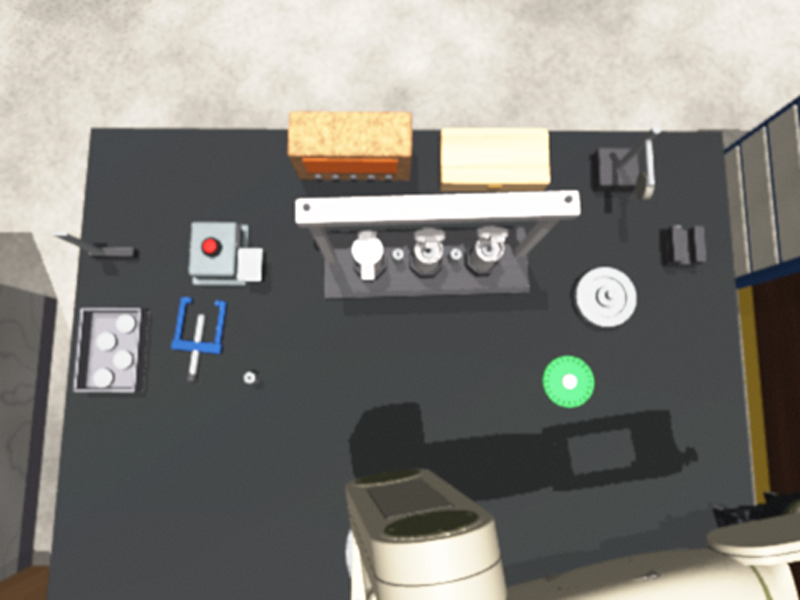

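The left tube (+y, top view about 367,250) is shut. The middle (428,250) and right (488,248) tubes are open. The standoffs stand between them at (398,254) and (456,254). I'll zoom in for measuring.

Run:
```python
from bench import *
import cv2,numpy as np
t=capture("top");s=capture("scene")
cv2.imwrite("pics/t1.png",cv2.resize(t[115:200,185:380],None,fx=4,fy=4,interpolation=cv2.INTER_CUBIC))
cv2.imwrite("pics/s1.png",cv2.resize(s[110:260,150:305],None,fx=4,fy=4,interpolation=cv2.INTER_CUBIC)[:600])
```

```text
(no output)
```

View pics/t1.png

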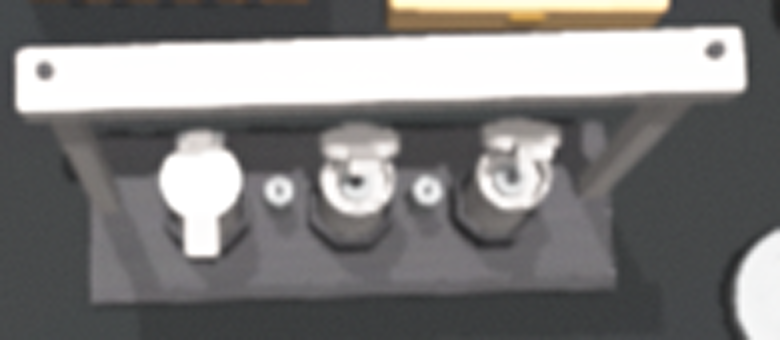

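View pics/s1.png

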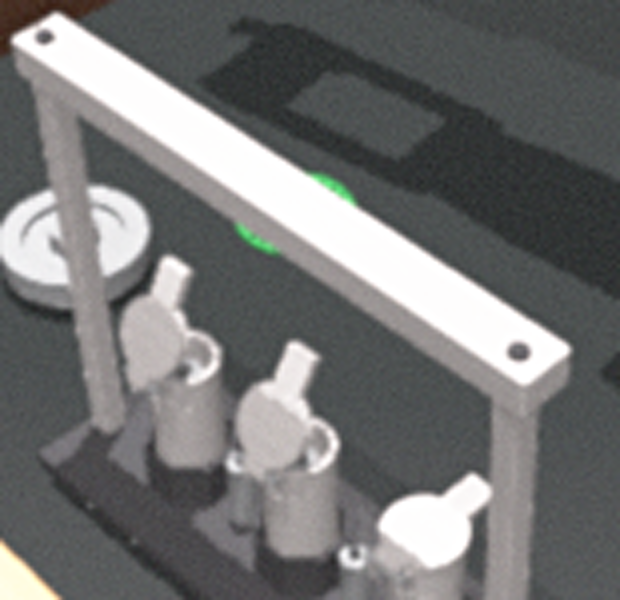

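```bash
cat > geo.py <<'E'
from bench import camera_info
import numpy as np
C={n:camera_info(n) for n in("scene","top")}
OFF={"top":(185,115),"scene":(150,110)}
def ray(n,uv,crop=True):
    c=C[n];u,v=uv
    if crop: u,v=(u+.5)/4-.5+OFF[n][0],(v+.5)/4-.5+OFF[n][1]
    f=192/np.tan(np.radians(c["vfov"]/2));P=np.array(c["pose"])
    d=P[:3,:3]@[(u-c["cx"])/f,-(v-c["cy"])/f,-1];return P[:3,3],d/np.linalg.norm(d)
def onz(n,uv,z):
    o,d=ray(n,uv);return o+d*(z-o[2])/d[2]
def tri(a,b):
    r=[ray("top",a),ray("scene",b)]
    M=[np.eye(3)-np.outer(d,d) for o,d in r]
    p=np.linalg.solve(sum(M),sum(m@o for m,(o,d) in zip(M,r)))
    return p,[round(float(np.linalg.norm(m@(p-o)))*1e3,1) for m,(o,d) in zip(M,r)]
def proj(n,p):
    c=C[n];P=np.array(c["pose"]);q=P[:3,:3].T@(np.array(p)-P[:3,3]);f=192/np.tan(np.radians(c["vfov"]/2))
    u,v=c["cx"]-f*q[0]/q[2],c["cy"]+f*q[1]/q[2]
    return (u-OFF[n][0]+.5)*4-.5,(v-OFF[n][1]+.5)*4-.5
E
python3 - <<'E'
from geo import *
np.set_printoptions(precision=4,suppress=True)
for k,uv in dict(rackL=(91,303),rackR=(615,288)).items(): print(k,onz("top",uv,.015))
for k,a,b in [("screwR",(715,50),(45,37)),("screwL",(45,70),(519,352)),("capC",(201,181),(425,532)),("lipL",(201,257),(480,485)),
  ("rimM",(357,184),(312,440)),("rimR",(513,180),(197,357)),("soM",(279,190),(352,553)),("soR",(428,190),(236,460)),("tipM",(360,130),(303,347)),("tipR",(510,126),(178,262))]: print(k,*tri(a,b))
for k,a in [("barFL",(17,112)),("barFR",(746,92)),("barBL",(17,48)),("barBR",(742,28))]: print(k,onz("top",a,.393))
for uv in [(45,37),(519,352)]: print(onz("scene",uv,.393))
E
```

```text
rackL [0.5405 0.1827 0.015 ]
rackR [ 0.5568 -0.275   0.015 ]
screwR [ 0.6451 -0.2539  0.3969] [0.4, 0.4]
screwL [0.6293 0.1683 0.3968] [0.1, 0.1]
capC [0.617  0.0812 0.1533] [0.1, 0.1]
lipL [0.5581 0.0783 0.1512] [2.8, 2.8]
rimM [ 0.6149 -0.0401  0.1477] [2.7, 2.7]
rimR [ 0.6196 -0.1641  0.144 ] [3.0, 3.0]
soM [0.6273 0.0185 0.0831] [1.1, 1.1]
soR [ 0.6291 -0.1069  0.0814] [1.9, 1.9]
tipM [ 0.627  -0.0337  0.2549] [5.9, 5.9]
tipR [ 0.6339 -0.1466  0.2586] [0.5, 0.5]
barFL [0.6029 0.1858 0.393 ]
barFR [ 0.6187 -0.2732  0.393 ]
barBL [0.6448 0.1872 0.393 ]
barBR [ 0.6607 -0.2724  0.393 ]
[ 0.6424 -0.2593  0.393 ]
[0.6266 0.1657 0.393 ]
```

Run:
```python
from geo import *
from bench import *
import cv2
img={n:cv2.resize(capture(n)[OFF[n][1]:OFF[n][1]+(85 if n=="top" else 150),OFF[n][0]:OFF[n][0]+(195 if n=="top" else 150)],None,fx=4,fy=4,interpolation=cv2.INTER_CUBIC) for n in C}
T=[("L",.619,.081,.04,0.),("M",.6235,-.043,.04,1.3),("R",.628,-.168,.04,1.3)]
a=np.linspace(0,2*np.pi,40)
hz=.147
for k,x,y,yaw,q in T:
    ex=np.array([np.cos(yaw),np.sin(yaw),0]);ey=np.array([-np.sin(yaw),np.cos(yaw),0]);ez=np.array([0,0,1.])
    h=np.array([x,y,hz])+.036*ex
    d=-ex*np.cos(q)+ez*np.sin(q); n=ex*np.sin(q)+ez*np.cos(q)
    P=lambda r,s,t:h+d*r+ey*s+n*t
    for face,col in((.008,(0,0,255)),(-.002,(0,255,255))):
        polys=[[P(.036+.0305*np.cos(t),.0305*np.sin(t),face) for t in a],[P(r,s,face) for r,s in((.066,-.012),(.096,-.012),(.096,.012),(.066,.012))]]
        for pl in polys:
            for nm in C: cv2.polylines(img[nm],[np.int32([proj(nm,p) for p in pl])],True,col,1)
    rim=[np.array([x+.028*np.cos(t),y+.028*np.sin(t),hz-.003]) for t in a]
    for nm in C: cv2.polylines(img[nm],[np.int32([proj(nm,p) for p in rim])],True,(0,255,0),1)
o=np.zeros((600,800,3),np.uint8)
s=img["scene"][200:600,60:560]; o[0:0]=0
cv2.imwrite("pics/ov_s.png",cv2.resize(s,(750,600)))
cv2.imwrite("pics/ov_t.png",img["top"])
```

```text
(no output)
```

View pics/ov_s.png

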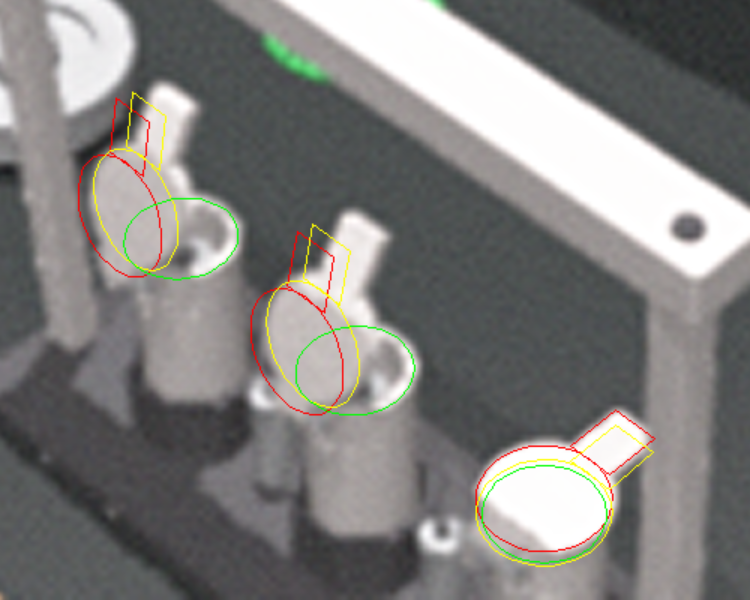

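View pics/ov_t.png

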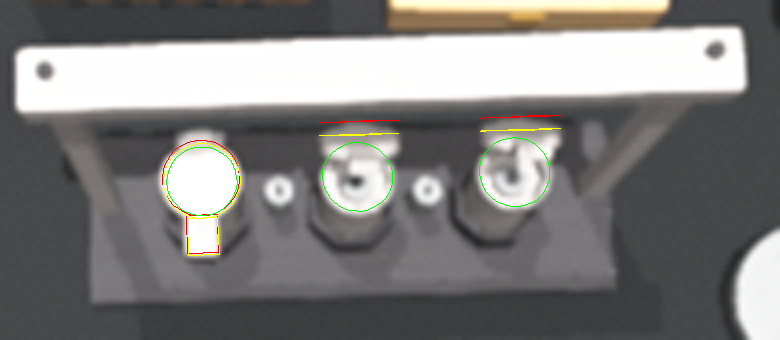

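Run:
```python
from geo import *
from scipy.optimize import least_squares
a=np.linspace(0,2*np.pi,60)
def feats(x,y,q,yaw=.036,hz=.147):
    ex=np.array([np.cos(yaw),np.sin(yaw),0]);ey=np.array([-np.sin(yaw),np.cos(yaw),0]);ez=np.array([0,0,1.])
    h=np.array([x,y,hz])+.036*ex;d=-ex*np.cos(q)+ez*np.sin(q); n=ex*np.sin(q)+ez*np.cos(q)
    P=lambda r,s,t:proj("scene",h+d*r+ey*s+n*t)
    tip=(np.array([P(.096,s,t) for s in(-.012,.012) for t in(.008,-.002)])-[60,200])*1.5
    disc=(np.array([P(.036+.0305*np.cos(t),.0305*np.sin(t),f) for t in a for f in(.008,-.002)])-[60,200])*1.5
    rim=proj("top",[x,y,hz-.003])
    return np.array([*tip[tip[:,1].argmin()],*tip[tip[:,0].argmax()],disc[:,0].min(),rim[0]*1.5,rim[1]*1.5])
for k,o,p0 in [("M",[350,210,390,237,266,357*1.5,182*1.5],(.6235,-.043,1.1)),("R",[153,83,198,107,90,513*1.5,178*1.5],(.628,-.168,1.1))]:
    r=least_squares(lambda p:feats(*p)-o,p0);print(k,r.x.round(4),r.fun.round(1))
    for q in(.9,1,1.1,1.2): print(q,(feats(*p0[:2],q)-o).round(0))
```

```text
M [ 0.6194 -0.0431  1.0876] [ 1.7  0.9 -1.8  0.1  1.2  1.4 -0.3]
0.9 [ 7.  4. 16.  4.  1.  1. -8.]
1 [ 7.  4.  3.  4. -2.  1. -8.]
1.1 [ -7.   6. -10.   5.  -6.   1.  -8.]
1.2 [-21.   9. -25.   9. -10.   1.  -8.]
R [ 0.6235 -0.1676  1.1856] [ 5.8  0.9 -6.   1.   1.8  2.1 -0.4]
0.9 [24.  2. 26.  3.  5.  3. -9.]
1 [24.  2. 13.  2.  2.  3. -9.]
1.1 [10.  3. -1.  3. -2.  3. -9.]
1.2 [ -5.   5. -16.   6.  -7.   3.  -9.]
```

```bash
cat > plan.py <<'E'
import sys,numpy as np
from bench import read_state
from scipy.spatial.transform import Rotation as R
def plan(x,y,z,th,yaw=.036):
    s=read_state();t=np.radians(th);e=np.array([np.cos(yaw),np.sin(yaw),0]);k=np.array([0,0,1.])
    Z=np.cos(t)*e-np.sin(t)*k;X=np.sin(t)*e+np.cos(t)*k;Y=np.cross(Z,X)
    w=(R.from_matrix(np.c_[X,Y,Z])*R.from_quat(s["tool_rot"]).inv()).as_rotvec()/np.pi
    print("d",np.round(np.array([x,y,z])-s["tcp_pos"],4).tolist(),"w",np.round(w,4).tolist());
    print("tcp",s["tcp_pos"].round(4),"q",np.round(s["joints"],2),"F",np.round(s["contact_force"],1),"t",s["time_s"])
if __name__=="__main__": plan(*map(float,sys.argv[1:]))
E
python3 plan.py .50 -.172 .30 30
```

```text
d [0.3529, 0.4095, 0.1012] w [0.047, -0.3306, -0.0612]
tcp [ 0.1471 -0.5815  0.1988] q [-1.41  0.13  1.49  0.    1.52 -0.09] F [-0.2  0.9 -0.6] t 0.3
```

Call:
arm_command(
  commands=[
    [0,0,0.1,0,0,0],
    [0.04,0.05,0.15,0.005,-0.033,-0.006],
    [0.08,0.1,0.15,0.01,-0.07,-0.012],
    [0.11,0.13,0.15,0.015,-0.1,-0.02],
    [0.14,0.16,0.15,0.02,-0.14,-0.026],
  ],
  hand=1,
  newtons=20,
)

```text
time_s: 0.72
tcp_pos: [0.2353, -0.4802, 0.332]
tool_rot: [0.972, 0.081, 0.221, -0.001]
contact_force: [0.5, 0.0, -0.4]
width: 0.3
finger_force: 0.0
```

```bash
python3 plan.py .50 -.172 .32 30
```

```text
d [0.2647, 0.3082, -0.012] w [0.0288, -0.1901, -0.0344]
tcp [ 0.2353 -0.4802  0.332 ] q [-1.54 -0.16  1.61  0.45  1.71 -0.08] F [ 0.5  0.  -0.4] t 0.7167
```

Call:
arm_command(
  commands=[
    [0.21,0.25,-0.03,0.025,-0.18,-0.03],
    [0.21,0.25,-0.03,0.025,-0.18,-0.03],
    [0.21,0.25,-0.03,0.025,-0.18,-0.03],
    [0.21,0.25,-0.03,0.025,-0.18,-0.03],
    [0.21,0.25,-0.03,0.025,-0.18,-0.03],
  ],
)

```text
time_s: 1.13
tcp_pos: [0.3679, -0.3198, 0.3072]
tool_rot: [0.873, 0.022, 0.487, -0.009]
contact_force: [0.6, 0.7, -0.1]
width: -0.0
finger_force: 0.0
```

Call:
arm_command(
  commands=[
    [0.02,0.04,0,0,0,0],
    [0.05,0.05,0,0,0,0],
    [0.05,0.05,0,0,0,0],
    [0.05,0.05,0,0,0,0],
    [0.05,0.05,0,0,0,0],
  ],
)

```text
time_s: 1.55
tcp_pos: [0.4176, -0.2706, 0.3088]
tool_rot: [0.875, 0.025, 0.484, -0.009]
contact_force: [-0.8, 0.0, 0.1]
width: 0.003
finger_force: 0.0
```

```bash
python3 plan.py .50 -.172 .30 30
```

```text
d [0.0824, 0.0986, -0.0088] w [0.0036, -0.0116, -0.0053]
tcp [ 0.4176 -0.2706  0.3088] q [-1.47 -0.78  2.35  1.01  1.52  0.02] F [-0.8  0.   0.1] t 1.55
```

Call:
arm_command(
  commands=[
    [0.03,0.025,0,0.001,-0.004,-0.002],
    [0.055,0.055,0,0.003,-0.011,-0.005],
    [0.08,0.09,0,0.003,-0.011,-0.005],
    [0.09,0.103,-0.002,0.003,-0.011,-0.005],
    [0.09,0.103,-0.004,0.003,-0.011,-0.005],
  ],
)

```text
time_s: 1.97
tcp_pos: [0.5244, -0.1825, 0.3023]
tool_rot: [0.868, 0.021, 0.496, -0.017]
contact_force: [-0.1, 0.1, 0.5]
width: -0.004
finger_force: 0.0
```

```bash
python3 plan.py .642 -.167 .27 30
python3 - <<'E'
from bench import *
import cv2
cv2.imwrite("pics/w2.png",capture("wrist"))
E
```

```text
d [0.1176, 0.0155, -0.0323] w [-0.0029, -0.0025, -0.0056]
tcp [ 0.5244 -0.1825  0.3023] q [-1.03 -0.89  2.43  0.98  1.17  0.3 ] F [-0.1  0.1  0.5] t 1.9667
```

View pics/w2.png

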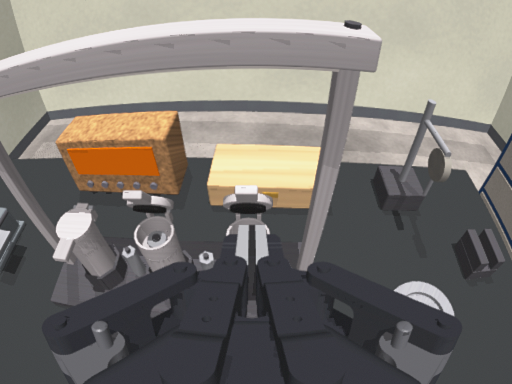

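The lip of the right cap (247,190) is straight ahead of the closed fingers (252,240). The right post is at column 330, well clear. Next I reach over the lip.

Call:
arm_command(
  commands=[
    [0.025,0.006,-0.01,0,0,-0.002],
    [0.05,0.012,-0.02,0,0,-0.004],
    [0.075,0.015,-0.025,0,0,-0.004],
    [0.09,0.015,-0.025,0,0,-0.004],
    [0.1,0.015,-0.027,0,0,-0.004],
  ],
)

```text
time_s: 2.43
tcp_pos: [0.6235, -0.1715, 0.2742]
tool_rot: [0.868, 0.013, 0.496, -0.013]
contact_force: [-0.8, 0.1, 0.1]
width: 0.0
finger_force: 0.0
```

```bash
python3 plan.py .642 -.167 .26 30
```

```text
d [0.0185, 0.0045, -0.0142] w [-0.0029, -0.0029, -0.0001]
tcp [ 0.6235 -0.1715  0.2742] q [-0.74 -0.58  2.31  0.99  0.81  0.31] F [-0.8  0.1  0.1] t 2.4333
```

Call:
arm_command(
  commands=[
    [0.01,0.003,-0.004,0,0,0],
    [0.019,0.004,-0.008,0,0,0],
    [0.019,0.004,-0.014,0,0,0],
    [0.019,0.004,-0.018,0,0,0],
    [0.019,0.004,-0.022,0,0,0],
  ],
)

```text
time_s: 2.85
tcp_pos: [0.6412, -0.1669, 0.2521]
tool_rot: [0.868, 0.014, 0.496, -0.013]
contact_force: [-0.7, 0.4, -0.5]
width: -0.001
finger_force: 0.0
```

Call:
arm_command(
  commands=[
    [0,0,-0.003,0,0,0],
    [-0.001,0,-0.006,0,0,0],
    [-0.002,0,-0.009,0,0,0],
    [-0.003,0,-0.012,0,0,0],
    [-0.004,0,-0.015,0,0,0],
  ],
)

```text
time_s: 3.27
tcp_pos: [0.6378, -0.1654, 0.2383]
tool_rot: [0.868, 0.015, 0.497, -0.013]
contact_force: [-0.7, 0.7, -0.1]
width: 0.003
finger_force: 0.0
```

Call:
arm_command(
  commands=[
    [-0.001,0,-0.003,0,0,0],
    [-0.002,0,-0.006,0,0,0],
    [-0.004,0,-0.009,0,0,0],
    [-0.006,0,-0.011,0,0,0],
    [-0.008,0,-0.013,0,0,0],
  ],
)

```text
time_s: 3.68
tcp_pos: [0.6298, -0.1652, 0.225]
tool_rot: [0.868, 0.015, 0.497, -0.013]
contact_force: [0.4, 0.5, -0.2]
width: 0.002
finger_force: 0.0
```

Run:
```python
from bench import *
import cv2,numpy as np
s=capture("scene")[150:250,165:265];w=capture("wrist")[120:320,130:330]
cv2.imwrite("pics/c3.png",np.hstack([cv2.resize(s,(400,400),interpolation=2),cv2.resize(w,(400,400),interpolation=2)]))
```

```text
(no output)
```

View pics/c3.png

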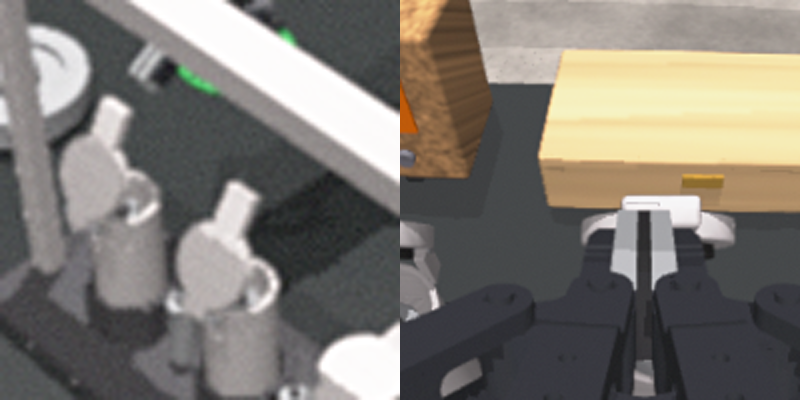

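Run:
```python
from geo import *
from bench import read_state
s=read_state();p=s["tcp_pos"]
u,v=proj("scene",p);print("tcp scene c3 px",u/4+150,v/4+110,"->",((u+.5)/4-.5+150-165)*4,((v+.5)/4-.5+110-150)*4, s["contact_force"],p)
c=camera_info("wrist");P=np.array(c["pose"]);print(c["vfov"],c["cx"],c["cy"],P.round(3))
f=192/np.tan(np.radians(c["vfov"]/2))
def w(p):
    q=P[:3,:3].T@(np.array(p)-P[:3,3]);q=q*[1,-1,-1];t=np.arccos(q[2]/np.linalg.norm(q));r=np.hypot(q[0],q[1])
    u=c["cx"]+f*t*q[0]/r;v=c["cy"]+f*t*q[1]/r;return (u-130)*2+400,(v-120)*2
def sc(p):
    u,v=proj("scene",p);return ((u+.5)/4-.5+150-165)*4,((v+.5)/4-.5+110-150)*4
print("tcp wrist",w(p))
# lip tip/edge candidates, outer/inner corners
for X in(.62,.6235,.63):
  for q in(1.0,1.1,1.2,1.3):
    h=np.array([X+.036,-.167,.147])
    for t in(.008,-.002):
        e=h+.096*np.array([-np.cos(q),0,np.sin(q)])+t*np.array([np.sin(q),0,np.cos(q)])
        print(X,q,t,e.round(3),*[np.round(sc(e+[0,y,0])) for y in(-.012,.012)],*[np.round(w(e+[0,y,0])) for y in(-.012,.012)])
```

```text
tcp scene c3 px 192.84050541042797 180.46628281063298 -> 109.86202164171186 120.3651312425319 [-0.33317856 -0.59450046  0.04635893] [ 0.62961238 -0.16524103  0.22472546]
65.70646984690485 251.54846809324744 189.7725144316551 [[ 0.039  0.717 -0.696  0.514]
 [-0.999  0.022 -0.033 -0.171]
 [-0.008  0.696  0.718  0.372]
 [ 0.     0.     0.     1.   ]]
tcp wrist (np.float64(643.055710722176), np.float64(201.44661116230066))
0.62 1.0 0.008 [ 0.611 -0.167  0.232] [118.  91.] [139. 107.] [688. 238.] [605. 236.]
0.62 1.0 -0.002 [ 0.602 -0.167  0.227] [127.  91.] [149. 107.] [688. 273.] [603. 271.]
0.62 1.1 0.008 [ 0.62  -0.167  0.236] [107.  92.] [129. 109.] [689. 205.] [606. 203.]
0.62 1.1 -0.002 [ 0.611 -0.167  0.232] [118.  91.] [139. 108.] [688. 239.] [605. 237.]
0.62 1.2 0.008 [ 0.629 -0.167  0.239] [97. 95.] [118. 112.] [689. 174.] [608. 172.]
0.62 1.2 -0.002 [ 0.619 -0.167  0.236] [108.  93.] [129. 109.] [689. 207.] [606. 205.]
0.62 1.3 0.008 [ 0.638 -0.167  0.242] [86. 99.] [107. 116.] [689. 146.] [610. 144.]
0.62 1.3 -0.002 [ 0.628 -0.167  0.239] [97. 95.] [118. 112.] [689. 176.] [60
[... 700 characters left out ...]
 [609. 165.]
0.63 1.0 0.008 [ 0.621 -0.167  0.232] [107.  97.] [128. 114.] [688. 210.] [607. 208.]
0.63 1.0 -0.002 [ 0.612 -0.167  0.227] [117.  98.] [138. 114.] [687. 244.] [606. 242.]
0.63 1.1 0.008 [ 0.63  -0.167  0.236] [96. 99.] [118. 116.] [688. 179.] [609. 177.]
0.63 1.1 -0.002 [ 0.621 -0.167  0.232] [107.  98.] [128. 114.] [688. 212.] [607. 210.]
0.63 1.2 0.008 [ 0.639 -0.167  0.239] [ 86. 102.] [107. 118.] [689. 150.] [611. 148.]
0.63 1.2 -0.002 [ 0.629 -0.167  0.236] [97. 99.] [118. 116.] [688. 181.] [609. 179.]
0.63 1.3 0.008 [ 0.648 -0.167  0.242] [ 75. 105.] [ 96. 122.] [688. 123.] [612. 121.]
0.63 1.3 -0.002 [ 0.638 -0.167  0.239] [ 86. 102.] [107. 119.] [689. 151.] [611. 150.]
```

Run:
```python
from geo import *
def full(p):
    u,v=proj("scene",p);return ((u+.5)/4-.5+150),((v+.5)/4-.5+110)
p=np.array([.1471,-.5811,.1982])
for dz in(0,.013,.03,.05,.1):
    for sgn in(-.05,0,.05): print(dz,np.array(full(p+[sgn*.246,-sgn*.969,dz]))*1.5625)
print(full([0.6296,-.1652,.2247]),full([.61,-.165,.257]))
# body points along current tool
a=np.array([.866,.031,-.5]);
for b in(0,.02,.04,.073,.1):
    q=np.array([0.6296,-.1652,.2247])-a*b
    u,v=full(q);print(b,q.round(3),(u-165)*4,(v-150)*4)
```

```text
0 [367.92956172 118.49566205]
0 [350.95890965 112.78064822]
0 [334.33303963 107.18174272]
0.013 [367.77868446 113.72569743]
0.013 [350.72325663 108.030811  ]
0.013 [334.01607789 102.45220656]
0.03 [367.57902722 107.41356036]
0.03 [350.41145307 101.74607895]
0.03 [333.59674131  96.19508698]
0.05 [367.34064896  99.87726321]
0.05 [350.03923611  94.24365059]
0.05 [333.09623138  88.72674131]
0.1 [366.72762126  80.49647351]
0.1 [349.08230568  74.9557007 ]
0.1 [331.80984815  69.53200837]
(np.float64(192.4788261164893), np.float64(180.10294748202864)) (np.float64(196.97174773059058), np.float64(168.4218780840884))
0 [ 0.63  -0.165  0.225] 109.9153044659572 120.41178992811456
0.02 [ 0.612 -0.166  0.235] 127.32872446543479 98.14362001440247
0.04 [ 0.595 -0.166  0.245] 144.6914092442911 75.94032997572015
0.073 [ 0.566 -0.167  0.261] 173.22950762947494 39.44599262702195
0.1 [ 0.543 -0.168  0.275] 196.4772599182288 9.716915966987244
```

Run:
```python
from bench import *
import cv2,numpy as np
g=lambda a:cv2.cvtColor(a,6)
a=cv2.resize(g(cv2.imread("pics/scene0.png")),(512,384),interpolation=cv2.INTER_AREA).astype(int);b=g(capture("scene")).astype(int)
print("now (scene native rows160-195, cols180-225); mark changed *")
for v in range(158,196):
    print(v,"".join(("%3d"%(b[v,u]))+("*" if abs(a[v,u]-b[v,u])>18 else " ") for u in range(184,216)))
print("start")
for v in range(38,84,2): print(v,"".join("%4d"%a[v,u] for u in range(204,246,2)))
```

```text
now (scene native rows160-195, cols180-225); mark changed *
158  67  71  79  73  77  73  73  76  72  78  69  74  79  82 106 122 134 143 143 141 147 142 138 146 160 202 238 253 255 254 253 252 
159  84  69  70  75  69  75  78  74  74  77  72  71  75  72  74  86 108 127 140 143 141 142 142 141 141 151 179 224 249 255 254 253 
160 134  87  74  67  74  80  77  74  80  77  74  76  69  74  75  70  77 107 142 142 141 145 145 143 142 141 140 162 205 239 254 255 
161 188 131  86  72  71  81  75  71  74  76  72  77  72  75  73  72  76 119*159*153*146 142 143 141 141 144 140 144 150 177 227 249 
162 230 184 114  76  73  73  73  76  78  73  74  72  76  73  68  74 107*172*193*158*160*155 145 144 143 148 146 145 143 145 166 202 
163 236 218 150  92  75  79  75  74  74  80  69  76  76  69  71  95 157*187*172*176*192*162*137 138 143 147 149 146 143 144 140 152 
164 232 229 173 105  76  74  75  76  73  76  72  74  71  73  84 132*183*171*170*190*178*125* 93 107 129 144 146 143 144 145 144 144 
165 230 231 190 119  75  72  74  74  76  73  75  77  70  78 119*171*173*165*193*192*145* 85  53* 60* 89*127*1
[... 5343 characters left out ...]
  50  47  48  48  52  48  53  49  54  49  49  47  59 142  67  55  57  61  61  61  60
70   48  52  53  50  48  50  50  50  50  52  48  49  68 184  83  58  58  58  59  60  60
72   49  52  45  53  54  54  47  47  50  49  55  51  54 151  82  60  60  61  59  59  58
74   54  50  50  51  49  50  46  49  49  52  49  51  58 152  82  57  59  60  58  59  62
76   52  49  48  48  54  52  56  53  53  56  54  57  55 186 103  58  59  55  61  60  64
78   52  51  46  53  48  50  51  54  56  57  53  53  50 191 106  52  56  55  59  69  79
80   49  50  49  58  53  57  57  51  56  54  53  52  46 185 105  55  59  72  75  77  78
82   52  56  56  57  55  55  55  55  49  50  46  50  46 146  93  71  81  81  80  80  82
```

Call:
arm_command(
  commands=[
    [-0.005,0,0.02,0,0,0],
    [0,0,0.038,0,0,0],
    [0.015,-0.003,0.038,0,0,0],
    [0.03,-0.003,0.036,0,0,0],
    [0.042,-0.003,0.034,0,0,0],
  ],
)

```text
time_s: 4.25
tcp_pos: [0.6732, -0.169, 0.2611]
tool_rot: [0.867, 0.015, 0.498, -0.012]
contact_force: [-0.3, -0.6, 0.4]
width: 0.002
finger_force: 0.0
```

Run:
```python
from geo import *
from bench import *
import cv2
s=read_state();print(s["tcp_pos"],s["contact_force"])
b=capture("scene");w=capture("wrist")
cv2.imwrite("pics/c4.png",np.hstack([cv2.resize(b[150:225,165:265],(560,420),interpolation=2),cv2.resize(w[150:270,220:288],(238,420),interpolation=2)]))
p=s["tcp_pos"];a=np.array([.866,.031,-.5])
for k in(0,.033):
    u,v=proj("scene",p-a*k);print(((u+.5)/4-.5+150-165)*5.6,((v+.5)/4-.5+110-150)*5.6)
```

```text
[ 0.67320545 -0.16895132  0.26113768] [-0.27819091 -0.55268286  0.37020817]
71.82043750882569 152.3936205728378
113.6278896358011 99.2320730035466
```

View pics/c4.png

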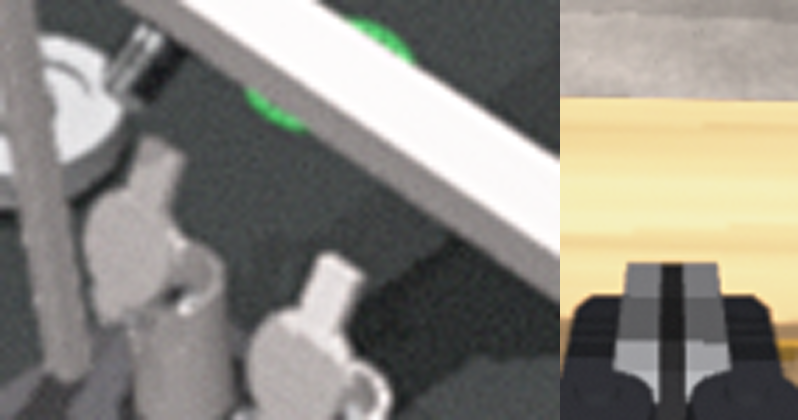

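The fingertip shows at (115,92) in the left crop. That is beyond and above the lip tip (160,145), and about 35 mm behind the reported TCP. I'll use that offset and descend.

Call:
arm_command(
  commands=[
    [0,0,-0.005,0,0,0],
    [0,0,-0.01,0,0,0],
    [0,0,-0.015,0,0,0],
    [0,0,-0.02,0,0,0],
    [-0.001,0,-0.024,0,0,0],
  ],
)

```text
time_s: 4.77
tcp_pos: [0.6705, -0.1683, 0.2343]
tool_rot: [0.868, 0.014, 0.497, -0.013]
contact_force: [0.5, -0.5, 1.4]
width: 0.002
finger_force: 0.0
```

Call:
arm_command(
  commands=[
    [-0.001,0,-0.003,0,0,0],
    [-0.002,0,-0.006,0,0,0],
    [-0.003,0,-0.009,0,0,0],
    [-0.005,0,-0.011,0,0,0],
    [-0.007,0,-0.013,0,0,0],
  ],
)

```text
time_s: 5.18
tcp_pos: [0.6638, -0.1683, 0.2222]
tool_rot: [0.868, 0.015, 0.497, -0.013]
contact_force: [2.5, 0.1, 2.1]
width: 0.003
finger_force: 1.7
```

Call:
arm_command(
  commands=[
    [-0.004,0,-0.003,0,0,0],
    [-0.008,0,-0.006,0,0,0],
    [-0.012,0,-0.009,0,0,0],
    [-0.016,0,-0.013,0,0,0],
    [-0.02,0,-0.017,0,0,0],
  ],
)

```text
time_s: 5.6
tcp_pos: [0.644, -0.1689, 0.2061]
tool_rot: [0.867, 0.015, 0.497, -0.013]
contact_force: [0.0, -1.0, 5.7]
width: -0.002
finger_force: 2.4
```

Call:
arm_command(
  commands=[
    [-0.003,0,-0.004,0,0,0],
    [-0.006,0,-0.008,0,0,0],
    [-0.009,0,-0.012,0,0,0],
    [-0.012,0,-0.016,0,0,0],
    [-0.014,0,-0.02,0,0,0],
  ],
)

```text
time_s: 6.02
tcp_pos: [0.6297, -0.1686, 0.1853]
tool_rot: [0.868, 0.015, 0.497, -0.013]
contact_force: [-0.2, -1.1, 6.5]
width: -0.004
finger_force: 1.9
```

Call:
arm_command(
  commands=[
    [-0.002,0,-0.004,0,0,0],
    [-0.004,0,-0.008,0,0,0],
    [-0.006,0,-0.012,0,0,0],
    [-0.008,0,-0.016,0,0,0],
    [-0.01,0,-0.02,0,0,0],
  ],
)

```text
time_s: 6.43
tcp_pos: [0.6198, -0.1685, 0.1649]
tool_rot: [0.868, 0.014, 0.497, -0.013]
contact_force: [-1.1, -2.5, 3.8]
width: 0.0
finger_force: 2.0
```

Call:
arm_command(
  commands=[
    [-0.001,0,-0.003,0,0,0],
    [-0.002,0,-0.006,0,0,0],
    [-0.003,0,-0.009,0,0,0],
    [-0.003,0,-0.012,0,0,0],
    [-0.003,0,-0.014,0,0,0],
  ],
)

```text
time_s: 6.85
tcp_pos: [0.6168, -0.1681, 0.1507]
tool_rot: [0.868, 0.015, 0.497, -0.013]
contact_force: [-3.0, -1.5, 5.2]
width: -0.002
finger_force: 2.1
```

Call:
arm_command(
  commands=[
    [0,0,-0.001,0,0,0],
    [0,0,-0.002,0,0,0],
    [0,0,-0.003,0,0,0],
    [0,0,-0.004,0,0,0],
    [0,0,-0.004,0,0,0],
  ],
)

```text
time_s: 7.27
tcp_pos: [0.6169, -0.1681, 0.1471]
tool_rot: [0.868, 0.015, 0.497, -0.013]
contact_force: [-2.0, 0.0, 4.2]
width: 0.003
finger_force: 2.0
```

Call:
arm_command(
  commands=[
    [0,0,-0.001,0,0,0],
    [0,0,-0.002,0,0,0],
    [0,0,-0.003,0,0,0],
    [0,0,-0.003,0,0,0],
    [0,0,-0.003,0,0,0],
  ],
)

```text
time_s: 7.68
tcp_pos: [0.6169, -0.1682, 0.1441]
tool_rot: [0.868, 0.015, 0.497, -0.013]
contact_force: [-2.8, 0.9, 3.8]
width: -0.004
finger_force: 1.9
```

Call:
arm_command(
  commands=[
    [0,0,-0.001,0,0,0],
    [0,0,-0.002,0,0,0],
    [0,0,-0.003,0,0,0],
    [0,0,-0.003,0,0,0],
    [0,0,-0.003,0,0,0],
  ],
)

```text
time_s: 8.1
tcp_pos: [0.617, -0.1683, 0.1413]
tool_rot: [0.868, 0.015, 0.497, -0.013]
contact_force: [-3.3, 0.8, 4.9]
width: -0.004
finger_force: 2.5
```

Call:
arm_command(
  commands=[
    [0,0,-0.001,0,0,0],
    [0,0,-0.002,0,0,0],
    [0,0,-0.003,0,0,0],
    [0,0,-0.003,0,0,0],
    [0,0,-0.003,0,0,0],
  ],
)

```text
time_s: 8.52
tcp_pos: [0.6172, -0.1684, 0.1388]
tool_rot: [0.867, 0.015, 0.497, -0.013]
contact_force: [-6.3, 0.7, 7.3]
width: 0.005
finger_force: 3.6
```

Call:
arm_command(
  commands=[
    [-0.002,0,0,0,0,0],
    [-0.004,0,-0.001,0,0,0],
    [-0.004,0,-0.002,0,0,0],
    [-0.004,0,-0.003,0,0,0],
    [-0.004,0,-0.003,0,0,0],
  ],
)

```text
time_s: 8.93
tcp_pos: [0.6141, -0.1688, 0.1374]
tool_rot: [0.867, 0.015, 0.498, -0.013]
contact_force: [1.4, 0.5, 7.5]
width: -0.001
finger_force: 4.1
```

Call:
arm_command(
  commands=[
    [0,0,-0.001,0,0,0],
    [0,0,-0.002,0,0,0],
    [0,0,-0.003,0,0,0],
    [0,0,-0.003,0,0,0],
    [0,0,-0.003,0,0,0],
  ],
)

```text
time_s: 9.35
tcp_pos: [0.6142, -0.1689, 0.1348]
tool_rot: [0.867, 0.015, 0.498, -0.013]
contact_force: [-2.3, 1.6, 10.3]
width: 0.004
finger_force: 5.3
```

Call:
arm_command(
  commands=[
    [0,0,0.004,0,0,0],
    [0,0,0.012,0,0,0],
    [-0.01,0,0.03,0,0,0],
    [-0.03,0.02,0.06,0,0,0],
    [-0.05,0.04,0.09,0,0,0],
  ],
)

```text
time_s: 9.77
tcp_pos: [0.5794, -0.1412, 0.2195]
tool_rot: [0.871, 0.015, 0.49, -0.017]
contact_force: [1.9, -0.2, 1.5]
width: -0.001
finger_force: 0.0
```

```bash
cat > fitcap.py <<'E'
# fit cap angle / yaw by scoring the lip's bright outer outline in the scene picture against the model (edge distance)
from geo import *
from bench import *
import cv2,sys
def score(img,x,y,q,hz,yaw=.036,cam="scene"):
    dt=cv2.distanceTransform(255-cv2.Canny(cv2.resize(img,None,fx=4,fy=4,interpolation=2),40,90),cv2.DIST_L2,5) if img.ndim==3 else img
    ex=np.array([np.cos(yaw),np.sin(yaw),0]);ey=np.array([-np.sin(yaw),np.cos(yaw),0]);k=np.array([0,0,1.])
    h=np.array([x,y,hz])+.036*ex;d=-ex*np.cos(q)+k*np.sin(q);n=ex*np.sin(q)+k*np.cos(q);v=[]
    t=np.linspace(0,1,12)
    pts=[(.068+.028*a,s,.008) for a in t for s in(-.012,.012)]+[(.096,-.012+.024*a,.008) for a in t]+[(.036+.0305*np.cos(b),.0305*np.sin(b),.008) for b in np.linspace(.5,5.8,40)]
    for r,s,f in pts:
        u,w=proj(cam,h+d*r+ey*s+n*f);u=int(u+OFF[cam][0]*4);w=int(w+OFF[cam][1]*4)
        v.append(min(dt[w,u],12))
    return np.mean(v)
def best(cam,x,y,hz=.147,qs=np.arange(-.05,1.36,.05)):
    im=capture(cam);dt=cv2.distanceTransform(255-cv2.Canny(cv2.resize(im,None,fx=4,fy=4,interpolation=2),40,90),cv2.DIST_L2,5)
    r=[min((score(dt,x+dx,y+dy,q,hz,cam=cam),round(q,2),dx,dy) for dx in(-.003,0,.003) for dy in(-.003,0,.003)) for q in qs]
    return sorted(r)[:4]
if __name__=="__main__":
    for k,x,y in(("L",.6185,.081),("M",.620,-.044),("R",.624,-.168)):
        for c in("scene","top"): print(k,c,[(round(float(a),1),float(b)) for a,b,*_ in best(c,x,y)])
E
python3 fitcap.py; python3 plan.py .674 -.045 .265 30
```

```text
L scene [(2.0, -0.05), (2.2, 0.0), (2.7, 0.05), (2.8, 0.1)]
L top [(2.1, 0.0), (2.2, 0.05), (2.4, -0.05), (2.5, 0.1)]
M scene [(2.5, 1.0), (2.5, 0.95), (2.5, 0.9), (2.6, 1.05)]
M top [(1.3, 1.0), (1.3, 0.85), (1.6, 0.8), (1.7, 0.9)]
R scene [(1.5, -0.05), (1.7, 0.0), (2.2, 0.05), (2.9, 0.1)]
R top [(1.7, 0.05), (1.9, 0.0), (1.9, 0.1), (1.9, 0.15)]
d [0.0937, 0.0959, 0.045] w [-0.0039, -0.0062, -0.0032]
tcp [ 0.5803 -0.1409  0.22  ] q [-0.76 -0.73  2.5   1.01  0.83  0.26] F [ 0.8  0.3 -0.4] t 10.0667
```

Call:
arm_command(
  commands=[
    [0.005,0.02,0.025,0,0,0],
    [0.015,0.05,0.048,0,0,0],
    [0.015,0.08,0.048,-0.004,-0.006,-0.003],
    [0.025,0.097,0.048,-0.004,-0.006,-0.003],
    [0.045,0.097,0.048,-0.004,-0.006,-0.003],
  ],
)

```text
time_s: 10.48
tcp_pos: [0.625, -0.0403, 0.2679]
tool_rot: [0.866, 0.017, 0.5, -0.01]
contact_force: [-0.7, 0.3, 1.2]
width: -0.001
finger_force: 0.0
```

```bash
python3 plan.py .667 -.0445 .265 30
```

```text
d [0.042, -0.0042, -0.0029] w [-0.0, -0.0002, -0.0014]
tcp [ 0.625  -0.0403  0.2679] q [-0.37 -0.8   2.45  0.68  0.58  0.77] F [-0.7  0.3  1.2] t 10.4833
```

Call:
arm_command(
  commands=[
    [0.014,-0.004,0,0,0,0],
    [0.028,-0.004,0,0,0,0],
    [0.042,-0.004,-0.003,0,0,0],
    [0.042,-0.004,-0.01,0,0,0],
    [0.042,-0.004,-0.017,0,0,0],
  ],
)

```text
time_s: 10.9
tcp_pos: [0.6669, -0.0475, 0.247]
tool_rot: [0.867, 0.016, 0.497, -0.01]
contact_force: [-1.2, -0.0, 0.2]
width: 0.003
finger_force: 0.0
```

Call:
arm_command(
  commands=[
    [0,0,-0.005,0,0,0],
    [0,0,-0.01,0,0,0],
    [-0.001,0,-0.015,0,0,0],
    [-0.002,0,-0.019,0,0,0],
    [-0.004,0,-0.023,0,0,0],
  ],
)

```text
time_s: 11.32
tcp_pos: [0.6633, -0.0482, 0.2286]
tool_rot: [0.866, 0.016, 0.5, -0.009]
contact_force: [0.5, -0.8, 0.1]
width: 0.002
finger_force: 0.0
```

Call:
arm_command(
  commands=[
    [-0.001,0.003,-0.003,0,0,0],
    [-0.002,0.003,-0.006,0,0,0],
    [-0.004,0.003,-0.009,0,0,0],
    [-0.006,0.003,-0.012,0,0,0],
    [-0.008,0.003,-0.015,0,0,0],
  ],
)

```text
time_s: 11.73
tcp_pos: [0.6559, -0.0453, 0.2152]
tool_rot: [0.865, 0.016, 0.501, -0.009]
contact_force: [0.3, 0.7, 3.9]
width: 0.003
finger_force: 1.6
```

Call:
arm_command(
  commands=[
    [-0.003,0,-0.003,0,0,0],
    [-0.006,0,-0.006,0,0,0],
    [-0.009,0,-0.009,0,0,0],
    [-0.013,0,-0.012,0,0,0],
    [-0.017,0,-0.015,0,0,0],
  ],
)

```text
time_s: 12.15
tcp_pos: [0.6384, -0.0454, 0.1994]
tool_rot: [0.866, 0.016, 0.5, -0.009]
contact_force: [-0.2, -1.8, 3.2]
width: 0.002
finger_force: 1.4
```

Call:
arm_command(
  commands=[
    [-0.003,0,-0.004,0,0,0],
    [-0.006,0,-0.008,0,0,0],
    [-0.009,0,-0.012,0,0,0],
    [-0.012,0,-0.016,0,0,0],
    [-0.014,0,-0.02,0,0,0],
  ],
)

```text
time_s: 12.57
tcp_pos: [0.6367, -0.0475, 0.1806]
tool_rot: [0.868, 0.017, 0.496, -0.01]
contact_force: [-1.0, -0.3, 2.3]
width: -0.001
finger_force: 1.2
```

Call:
arm_command(
  commands=[
    [-0.002,0,-0.004,0,0,0],
    [-0.004,0,-0.008,0,0,0],
    [-0.006,0,-0.012,0,0,0],
    [-0.008,0,-0.016,0,0,0],
    [-0.01,0,-0.02,0,0,0],
  ],
)

```text
time_s: 12.98
tcp_pos: [0.638, -0.0499, 0.1629]
tool_rot: [0.87, 0.017, 0.493, -0.011]
contact_force: [-1.8, 0.1, 3.9]
width: -0.004
finger_force: 1.8
```

Call:
arm_command(
  commands=[
    [0,0,-0.002,0,0,0],
    [-0.001,0,-0.004,0,0,0],
    [-0.002,0,-0.006,0,0,0],
    [-0.003,0,-0.008,0,0,0],
    [-0.003,0,-0.01,0,0,0],
  ],
)

```text
time_s: 13.4
tcp_pos: [0.6383, -0.0506, 0.1535]
tool_rot: [0.87, 0.018, 0.493, -0.012]
contact_force: [-2.5, 0.4, 4.0]
width: -0.002
finger_force: 1.9
```

Call:
arm_command(
  commands=[
    [0,0.002,0.015,0,0.02,0],
    [-0.005,0.004,0.025,0,0.04,0],
    [-0.012,0.005,0.03,0,0.06,0],
    [-0.02,0.006,0.03,0,0.085,0],
    [-0.02,0.006,0.03,0,0.085,0],
  ],
)

```text
time_s: 13.82
tcp_pos: [0.6185, -0.0459, 0.1859]
tool_rot: [0.928, 0.015, 0.371, -0.012]
contact_force: [1.1, 0.5, 1.2]
width: -0.002
finger_force: 0.0
```

```bash
python3 plan.py .606 -.0445 .165 45;python3 fitcap.py | grep M
```

```text
d [-0.0125, 0.0014, -0.0209] w [-0.0033, -0.0079, -0.0005]
tcp [ 0.6185 -0.0459  0.1859] q [-0.32 -0.53  2.29  0.4   0.7   1.01] F [1.1 0.5 1.2] t 13.8167
M scene [(1.9, 0.15), (1.9, 0.1), (2.0, 0.2), (2.0, 0.25)]
M top [(3.2, 0.65), (3.3, 0.6), (3.5, 0.55), (3.6, 0.7)]
```

Call:
arm_command(
  commands=[
    [-0.005,0.001,-0.005,0,0,0],
    [-0.011,0.001,-0.012,0,0,0],
    [-0.011,0.001,-0.018,0,0,0],
    [-0.011,0.001,-0.024,0,0,0],
    [-0.011,0.001,-0.03,0,0,0],
  ],
)

```text
time_s: 14.53
tcp_pos: [0.6069, -0.0436, 0.1523]
tool_rot: [0.928, 0.016, 0.372, -0.014]
contact_force: [0.4, 0.1, 0.2]
width: 0.001
finger_force: 0.0
```

Call:
arm_command(
  commands=[
    [0,0,-0.002,0,0,0],
    [0,0,-0.004,0,0,0],
    [0,0,-0.006,0,0,0],
    [0,0,-0.008,0,0,0],
    [0,0,-0.009,0,0,0],
  ],
)

```text
time_s: 14.95
tcp_pos: [0.6076, -0.0437, 0.1448]
tool_rot: [0.928, 0.016, 0.373, -0.014]
contact_force: [-1.8, -1.2, 2.6]
width: -0.001
finger_force: 1.3
```

Call:
arm_command(
  commands=[
    [0,0,-0.001,0,0,0],
    [-0.001,0,-0.002,0,0,0],
    [-0.001,0,-0.003,0,0,0],
    [-0.001,0,-0.004,0,0,0],
    [-0.001,0,-0.004,0,0,0],
  ],
)

```text
time_s: 15.37
tcp_pos: [0.6063, -0.0436, 0.1405]
tool_rot: [0.928, 0.016, 0.372, -0.014]
contact_force: [0.4, 0.1, 1.8]
width: -0.003
finger_force: 1.1
```

Call:
arm_command(
  commands=[
    [0,0,-0.001,0,0,0],
    [-0.001,0,-0.002,0,0,0],
    [-0.001,0,-0.003,0,0,0],
    [-0.001,0,-0.004,0,0,0],
    [-0.001,0,-0.004,0,0,0],
  ],
)

```text
time_s: 15.78
tcp_pos: [0.6051, -0.0436, 0.1362]
tool_rot: [0.928, 0.016, 0.372, -0.014]
contact_force: [0.3, -0.6, 2.1]
width: -0.001
finger_force: 1.1
```

Call:
arm_command(
  commands=[
    [0,0,-0.001,0,0,0],
    [-0.001,0,-0.002,0,0,0],
    [-0.001,0,-0.003,0,0,0],
    [-0.001,0,-0.003,0,0,0],
    [-0.001,0,-0.003,0,0,0],
  ],
)

```text
time_s: 16.2
tcp_pos: [0.6044, -0.0436, 0.1338]
tool_rot: [0.928, 0.016, 0.373, -0.014]
contact_force: [-0.1, -0.0, 3.1]
width: -0.001
finger_force: 1.7
```

Call:
arm_command(
  commands=[
    [0,0,-0.001,0,0,0],
    [0,0,-0.002,0,0,0],
    [0,0,-0.003,0,0,0],
    [0,0,-0.004,0,0,0],
    [0,0,-0.004,0,0,0],
  ],
)

```text
time_s: 16.62
tcp_pos: [0.6046, -0.0436, 0.1299]
tool_rot: [0.928, 0.016, 0.373, -0.014]
contact_force: [-2.0, -0.6, 6.7]
width: 0.004
finger_force: 3.4
```

Call:
arm_command(
  commands=[
    [0,0,-0.001,0,0,0],
    [0,0,-0.002,0,0,0],
    [0,0,-0.003,0,0,0],
    [0,0,-0.003,0,0,0],
    [0,0,-0.003,0,0,0],
  ],
)

```text
time_s: 17.03
tcp_pos: [0.6047, -0.0437, 0.1273]
tool_rot: [0.928, 0.016, 0.373, -0.014]
contact_force: [-5.6, 0.7, 9.9]
width: 0.001
finger_force: 4.5
```

Call:
arm_command(
  commands=[
    [0,0,0.006,0,0,0],
    [-0.005,0,0.03,0,0,0],
    [-0.02,0.02,0.06,0,-0.004,0],
    [-0.035,0.055,0.07,0,-0.008,0],
    [-0.05,0.09,0.07,0,-0.008,0],
  ],
)

```text
time_s: 17.45
tcp_pos: [0.5548, 0.0453, 0.1998]
tool_rot: [0.922, 0.014, 0.386, -0.013]
contact_force: [0.5, 0.9, -1.6]
width: -0.0
finger_force: 0.0
```

Call:
arm_command(
  commands=[
    [0,0.02,0,0,0,0],
    [0,0.033,0,0,0,0],
    [0,0.033,0,0,0,0],
    [0,0.033,0,0,0,0],
    [0,0.033,0,0,0,0],
  ],
)

```text
time_s: 17.87
tcp_pos: [0.5538, 0.0791, 0.1953]
tool_rot: [0.924, 0.016, 0.383, -0.014]
contact_force: [0.9, -0.3, -0.0]
width: -0.001
finger_force: 0.0
```

```bash
python3 plan.py .55 .079 .09 45;python3 fitcap.py
```

```text
d [-0.0038, -0.0001, -0.1053] w [-0.004, 0.0002, -0.0014]
tcp [0.5538 0.0791 0.1953] q [ 0.05 -0.83  2.46  0.01  0.73  1.58] F [ 0.9 -0.3 -0. ] t 17.8667
L scene [(1.9, -0.05), (2.2, 0.0), (2.7, 0.05), (2.7, 0.1)]
L top [(1.7, 0.05), (1.8, 0.0), (1.9, -0.05), (1.9, 0.1)]
M scene [(1.7, -0.05), (1.9, 0.0), (2.0, 0.05), (2.7, 0.1)]
M top [(1.8, -0.05), (1.8, 0.0), (1.8, 0.1), (1.9, 0.05)]
R scene [(1.5, -0.05), (1.7, 0.0), (2.2, 0.05), (3.0, 0.1)]
R top [(1.6, -0.05), (1.7, 0.05), (1.8, 0.15), (1.9, 0.0)]
```

Call:
arm_command(
  commands=[
    [0,0,-0.01,0,0,0],
    [0,0,-0.02,0,0,0],
    [0,0,-0.03,0,0,0],
    [0,0,-0.035,0,0,0],
    [0,0,-0.035,0,0,0],
  ],
)

```text
time_s: 18.58
tcp_pos: [0.5551, 0.0797, 0.1603]
tool_rot: [0.924, 0.016, 0.382, -0.013]
contact_force: [0.2, -0.6, -0.3]
width: 0.003
finger_force: 0.0
```

```bash
python3 plan.py .55 .079 .09 45
```

```text
d [-0.0051, -0.0007, -0.0703] w [-0.004, -0.0001, -0.0013]
tcp [0.5551 0.0797 0.1603] q [ 0.05 -0.79  2.5   0.    0.65  1.58] F [ 0.2 -0.6 -0.3] t 18.5833
```

Call:
arm_command(
  commands=[
    [0,0,0,0,0.037,0],
    [0,0,0,0,0.072,0],
    [0,-0.001,-0.01,-0.004,0.072,0],
    [0,-0.001,-0.025,-0.004,0.072,0],
    [0,-0.001,-0.035,-0.004,0.072,0],
  ],
)

```text
time_s: 19.0
tcp_pos: [0.5552, 0.0787, 0.1252]
tool_rot: [0.961, 0.017, 0.276, -0.009]
contact_force: [0.1, -0.5, -0.6]
width: -0.002
finger_force: 0.0
```

```bash
python3 plan.py .555 .079 .09 58
```

```text
d [-0.0002, 0.0003, -0.0352] w [-0.0027, 0.0001, -0.0006]
tcp [0.5552 0.0787 0.1252] q [ 0.05 -0.51  2.29  0.    0.8   1.58] F [ 0.1 -0.5 -0.6] t 19.0
```

Call:
arm_command(
  commands=[
    [0,0,-0.018,0,0,0],
    [0,0,-0.037,0,0,0],
    [0.004,0,-0.038,0,0,0],
    [0.013,0,-0.038,0,0,0],
    [0.022,0,-0.038,0,0,0],
  ],
)

```text
time_s: 19.42
tcp_pos: [0.5773, 0.0788, 0.0886]
tool_rot: [0.961, 0.017, 0.276, -0.009]
contact_force: [-0.1, 0.1, 1.1]
width: 0.0
finger_force: 0.0
```

Call:
arm_command(
  commands=[
    [0,0,0.003,0,0,0],
    [0,0,0.006,0,0,0],
    [0,0,0.009,0,0,0],
    [0,0,0.012,0,0,0],
    [0,0,0.014,0,0,0],
  ],
)

```text
time_s: 19.83
tcp_pos: [0.5769, 0.0787, 0.1031]
tool_rot: [0.961, 0.017, 0.276, -0.009]
contact_force: [-2.5, -0.6, -3.0]
width: 0.002
finger_force: 2.1
```

Contact has been made and the lip is lifting, so I follow the arc.

Call:
arm_command(
  commands=[
    [0,0,0.006,0,0,0],
    [0.001,0,0.012,0,0,0],
    [0.003,0,0.018,0,0,0],
    [0.006,0,0.025,0,0,0],
    [0.009,0,0.032,0,0,0],
  ],
)

```text
time_s: 20.25
tcp_pos: [0.5854, 0.0789, 0.1348]
tool_rot: [0.961, 0.017, 0.275, -0.009]
contact_force: [-10.1, 0.6, 1.3]
width: -0.005
finger_force: 4.1
```

Call:
arm_command(
  commands=[
    [0.002,0,0.005,0,0,0],
    [0.005,0,0.01,0,0,0],
    [0.009,0,0.016,0,0,0],
    [0.013,0,0.022,0,0,0],
    [0.018,0,0.027,0,0,0],
  ],
)

```text
time_s: 20.67
tcp_pos: [0.6051, 0.079, 0.1637]
tool_rot: [0.961, 0.017, 0.277, -0.01]
contact_force: [-4.4, 2.1, -0.3]
width: 0.001
finger_force: 1.8
```

Call:
arm_command(
  commands=[
    [0.005,0,0.005,0,0,0],
    [0.01,0,0.01,0,0,0],
    [0.015,0,0.013,0,0,0],
    [0.02,0,0.016,0,0,0],
    [0.025,0,0.019,0,0,0],
  ],
)

```text
time_s: 21.08
tcp_pos: [0.63, 0.0787, 0.1814]
tool_rot: [0.961, 0.017, 0.277, -0.009]
contact_force: [-3.9, 2.6, -1.6]
width: -0.003
finger_force: 1.9
```

Call:
arm_command(
  commands=[
    [0.003,0,0.001,0,0,0],
    [0.006,0,0.003,0,0,0],
    [0.009,0,0.004,0,0,0],
    [0.012,0,0.005,0,0,0],
    [0.012,0,0.005,0,0,0],
  ],
)

```text
time_s: 21.5
tcp_pos: [0.6413, 0.0788, 0.1854]
tool_rot: [0.961, 0.017, 0.276, -0.01]
contact_force: [-7.1, 2.2, 0.2]
width: -0.001
finger_force: 3.1
```

```bash
python3 plan.py .641 .079 .187 58;python3 fitcap.py|grep L
```

```text
d [-0.0003, 0.0002, 0.0016] w [-0.0029, 0.0001, -0.0005]
tcp [0.6413 0.0788 0.1854] q [ 0.04 -0.28  2.02  0.01  0.85  1.57] F [-7.1  2.2  0.2] t 21.5
L scene [(3.4, 1.15), (3.4, 1.2), (3.6, 1.25), (3.6, 1.1)]
L top [(1.1, 1.3), (1.2, 1.05), (1.2, 1.1), (1.3, 1.15)]
```

Call:
arm_command(
  commands=[
    [0.001,0,0,0,0,0],
    [0.002,0,0,0,0,0],
    [0.003,0,0,0,0,0],
    [0.004,0,0,0,0,0],
    [0.004,0,0,0,0,0],
  ],
)

```text
time_s: 22.22
tcp_pos: [0.6424, 0.0789, 0.1829]
tool_rot: [0.962, 0.017, 0.273, -0.009]
contact_force: [-22.0, 2.1, 3.7]
width: -0.0
finger_force: 10.5
```

Call:
arm_command(
  commands=[
    [0.001,0,0,0,0,0],
    [0.002,0,0,0,0,0],
    [0.002,0,0,0,0,0],
    [0.002,0,0,0,0,0],
    [0.002,0,0,0,0,0],
  ],
)

```text
time_s: 22.63
tcp_pos: [0.643, 0.0789, 0.1815]
tool_rot: [0.962, 0.017, 0.271, -0.009]
contact_force: [-31.2, 0.3, 4.8]
width: -0.005
finger_force: 14.3
```

Call:
arm_command(
  commands=[
    [-0.01,0,0,0,0,0],
    [-0.025,0,0.002,0,0,0],
    [-0.045,0,0.01,0,0,0],
    [-0.065,0,0.03,0,0,0],
    [-0.08,0,0.05,0,0,0],
  ],
)

```text
time_s: 23.05
tcp_pos: [0.5664, 0.0783, 0.236]
tool_rot: [0.961, 0.017, 0.276, -0.009]
contact_force: [0.4, 0.5, 1.0]
width: 0.001
finger_force: 0.0
```

Call:
arm_command(
  commands=[
    [-0.02,0,0.03,0,0,0],
    [-0.04,0,0.06,0,0.01,0],
    [-0.06,0,0.08,0,0.02,0],
    [-0.06,0,0.08,0,0.02,0],
    [-0.06,0,0.08,0,0.02,0],
  ],
)

```text
time_s: 23.47
tcp_pos: [0.509, 0.0785, 0.3204]
tool_rot: [0.968, 0.016, 0.25, -0.01]
contact_force: [-0.5, 0.1, -0.1]
width: -0.001
finger_force: 0.0
```

```bash
python3 fitcap.py
python3 - <<'E'
from bench import *
import cv2,numpy as np
s=read_state();print(s["tcp_pos"],s["contact_force"])
cv2.imwrite("pics/f.png",np.hstack([cv2.resize(capture("scene")[120:270,150:310],(400,375),interpolation=2),cv2.resize(capture("top")[110:260,185:345],(400,375),interpolation=2)]))
E
```

```text
L scene [(3.2, 1.2), (3.2, 1.15), (3.4, 1.25), (3.7, 1.3)]
L top [(0.9, 1.3), (1.4, 1.15), (1.4, 1.1), (1.5, 1.35)]
M scene [(1.7, 0.0), (1.7, 0.05), (1.7, -0.05), (2.5, 0.1)]
M top [(1.6, -0.05), (1.7, 0.1), (1.8, 0.0), (1.8, 0.05)]
R scene [(1.5, -0.05), (1.6, 0.0), (1.9, 0.05), (2.7, 0.1)]
R top [(1.6, -0.05), (1.6, 0.05), (1.7, 0.15), (1.8, 0.0)]
[0.5072976  0.07857677 0.31430563] [-1.60794749 -0.31400433  0.02269352]
```

View pics/f.png

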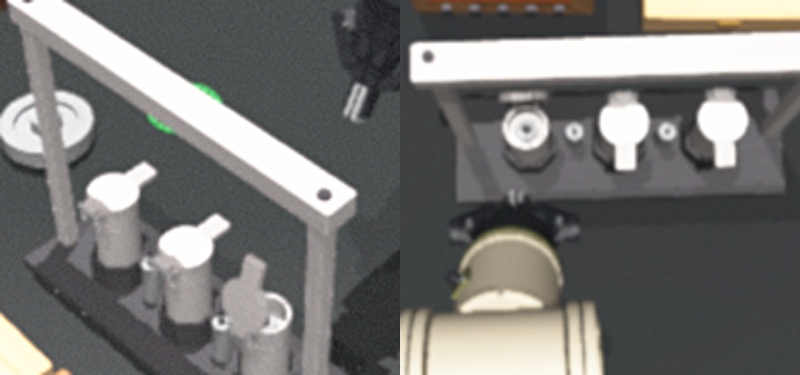

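The middle and right caps are shut (left crop: discs at (115,190) and (187,247)). The third cap stands open at (250,290), both standoffs are in place and the gripper is clear.

```bash
python3 -c "
from bench import *
print(job_done())"
```

```text
the job is handed in; nothing more can be done
None
```

I pressed the middle and right caps shut (about 10 N each, no tube bottomed), then flicked the left cap up to its stop, where I pushed to about 31 N; the last pictures show all three as asked and the robot clear, and the job is handed in at about 24 s.

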